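Seat a walnut blank in the sprung carving jig

TASK

Load the long walnut blank into the jig's pocket for carving: slide it across the deck, using the end fence to line it up, push it over into the pocket against the spring presser, and get it down flat and square on the pocket floor, held there by the presser. Keep the blank on the jig without lifting it clear, do not slam or force it, and leave the other things on the bench alone.

Things in the scene. Friction and masses are not known exactly. Their poses are not given: they have to be found in the camera images.
- blank: rough-sawn dark walnut block, 218 long x 52 wide x 41 high (mm), 0.18 to 0.37 kg, loose. Origin at the centre of its underside; x along its length, y across its width, z up. It starts flat on the jig's deck in front of the pocket, within 0.15 rad of parallel to it, its x axis roughly along jig +y, its end 10 to 56 mm short of the end fence.
- jig: pale wooden jig with a long pocket, screwed to the bench (cannot move). Origin on its underside, below the pocket's centre; +x across the pocket, away from the robot (yaw varies), -y along the pocket to the end fence, z up. Jig mm: base x -125 to 80, y -131 to 135. Far wall behind the presser: x 43 to 80, top z 22. A seated blank has its origin at x 0, z 14, its top at z 55.
- pocket (a point): centre of the pocket floor, where the underside centre of the seated blank belongs: jig x 0, y 0, z 14 mm; axes as the jig. The pocket is 8 mm deep, 222 long (jig y -111 to 111: 2 to spare at each end of the blank) and runs in x from the near wall at -26 mm to the presser. Its +y end wall is 24 thick, top at z 22.
- deck_edge (a point): middle of the near wall's top edge, between deck and pocket: jig x -26, y 0, z 22 mm. The flat deck, at z 22, reaches from here toward the robot to jig x -125, over y -111 to 180; the blank starts on it. Pushed over this edge from behind, the blank may hang steeply tilted (0.4 rad); eased off, it settles to about 0.16. A fixed box, 50 mm high, stands beyond the deck's +y end.
- fence (a point): foot of the end fence's inner face: jig x -26, y -111, z 22 mm; axes as the jig. The fence is a straight wooden strip, 20 thick, top at jig z 46, along the whole -y end of the jig (x -125 to 80); its inner face is in line with the pocket's end wall.
- presser (a joint): sprung aluminium bar, 150 long, along the pocket's far side; nose at rest at jig x 23 mm, z 15.5 to 21.5. m, 0 = rest, grows as pushed to jig +x, stop 0.009, 0.003 with the blank seated; 2.4 N at 0, 4.8 N at 0.003, 9.6 N at 0.009. The blank tips far edge first; its near edge stays up on the near wall and goes down only while the blank holds the bar 4 mm or more back, else it springs back.
- small_blank: bystander, pale carved wooden block 58 x 31 x 30 mm, left of the jig; origin under its centre
- gouge: bystander, palm chisel 132 mm long with a brown handle, left of the jig; origin under its middle
- glue: bystander, white glue bottle 196 mm high, 58 across, far left; origin under its centre

How it is judged:
By the outcome, as a careful person would: the job done as asked, in the order asked, and still so for the second after the job is handed in, with the robot touching nothing.
It also fails if it takes over 61 s, if anything falls off the work surface, if the arm or the gripper's body presses on something with over 40 N, if the wrist force passes 120 N, or if a joint passes its speed limit or range.

ROBOT

A 7-joint arm with a two-finger parallel gripper is mounted at the origin on a cart in front of the work surface, level with it; the furniture and walls round the work are solid. World frame = base frame: x ahead of the robot, y to its left, z up, the work surface at z = 0. Lengths are in m, angles in rad, forces in N, time in s.
With the tool pointing down it reaches from about 0.35 to 0.9 m from the base axis. Payload 19.9 kg.
Tool frame: the origin (TCP) lies at the very end of the fingers, on their centre line; the grasp point (between the pads) lies 19 mm behind it; z points along the fingers, y is the line along which they close (so a half turn about z gives the same grasp; the last joint's range is limited). The gripper opens to 94 mm and grips with 3 to 60 N. Pads are 16 mm wide; open, the fingers measure 119 mm over their backs; the gripper's body (75 mm by 177 mm) begins 78 mm behind the grasp point.
Start: joints at [-1.315, 0.417, -0.01, 1.614, 0.005, 1.111, -0.053], TCP at [0.183, 0.597, 0.205] pointing down, gripper open.
Joint ranges: [-2.81, 2.81], [-0.39, 2.02], [-1.27, 1.25], [0.06, 2.57], [-1.19, 4.33], [0.19, 2], [-2.82, 2.82]. Speed limits (rad/s): [1.89, 1.89, 2.39, 2.39, 3.01, 3.01, 3.01].

INTERFACE

Orientations are given as a unit quaternion [w, x, y, z].
In Python, from rig import robot gives the robot as it stands.
- The arm moves only by the tool carry_out, never from a script. Its argument "moves" is text: rows parted by semicolons, each of 6 numbers parted by spaces: the shift along the tool's x, y, z scaled (see below), then the turn, a rotation vector about the tool's x, y, z scaled (see below). A call has 1 to 5 rows; each row shifts and turns the commanded pose from where the row before left it, along the tool's axes as they then stand; what a row does not reach is not made up. The controller multiplies each number of a shift by 0.05 m and each number of a turn by 360 degrees. A row lasts 1/10 s, in which the tool goes at most 50 mm and 8.59 degrees, less where a joint would pass 70% of its speed; a pose out of reach is approached as far as the arm can. A call with a number of a shift or a turn outside -1 to 1 is refused whole. A call with a gripper value outside its range is refused whole. "hand" is the finger opening in mm, from 0 to 94, set as the call begins (left out, the last holds). The fingers move at their own pace and stop on an object; "squeeze" is the grip in N (left out, the last holds). Time passes only in rows, so rows that do not move let the fingers close. It gives the time, the measured TCP pose, the force, the opening and the grip force at its end, in the units of the state.
- robot.read_state(): the state, without advancing time (a new reading comes with each control period).
- robot.capture(name): name is "side" or "top"; returns a dict with "img" (420x560x3 uint8, red, green, blue), "mtx" (3x3 intrinsics, pixels), "xyz" and "rotation" of the camera in the world. Camera axes: x right, y down, z forward; pixel columns grow to the right and rows downward; lengths in m; the calibration is good to about 2 mm. A picture is of the moment at which its call begins. There is no depth.
- robot.job_done(): hands the job in; it is judged then, once.
The state is a dict: "time": time; "q": joint angles; "qd": joint speeds; "tau": joint torques, N m; "eef_pos": TCP position; "eef_rot": TCP orientation; "ft_force": force on the tool from outside, world axes, zero at the start; "moment": the same for the moment, N m; "gripper_width": opening from 0.0 (shut) to 1.0 (fully open); "grasp_force": force on a finger pad.
Only numpy, scipy, OpenCV 4.12 (cv2) and the standard library are available. Lean on these libraries where they do the work, as an engineer would, in place of code of your own. Each camera call takes 0.05 s, during which the arm holds its last target. There are 200 camera calls.

## Working session

There is one attempt and no reset: what is moved stays moved. The work goes in short steps, Python scripts to look and compute and a tool call to move; the robot and the scene stay as the last step left them, time stands still between calls to the robot, and variables do not carry over. Pictures are saved under pics/ and viewed, at most 10 in all, crops included, and the job is handed in when it is done.

Besides the shell and the picture viewer there is one more tool, called by a JSON object that holds its "api" and its "payload", one argument or row to a line. carry_out: Moves the arm, as the interface text tells. Shifts and turns lie within -1 to 1; 1 stands for 0.05 m of shift or 360 degrees of turn. Its arguments: {"type":"object","properties":{"moves":{"type":"string"},"hand":{"type":"number"},"squeeze":{"type":"number"}},"required":["moves"]}

```bash
mkdir -p pics; python3 - <<'E'
from rig import robot
import cv2,numpy as np
for n in("top","side"):
    c=robot.capture(n); cv2.imwrite(f"pics/{n}0.png",c["img"][...,::-1]); print(n,c["mtx"].tolist(),c["xyz"],np.round(c["rotation"],4).tolist())
s=robot.read_state();print(s)
E
```

```text
top [[465.14710043170606, 0.0, 274.93645044158], [0.0, 465.14710043170606, 208.8496070180157], [0.0, 0.0, 1.0]] [ 0.35936653 -0.13627923  1.12791382] [-0.0708, 0.7134, -0.6937, 0.0693]
side [[486.9381191828136, 0.0, 276.040846678394], [0.0, 486.9381191828136, 215.79063786381968], [0.0, 0.0, 1.0]] [ 0.52344324 -1.19968401  0.91054997] [-0.4348, 0.9004, -0.0146, 0.0024]
{'time': 0.1, 'q': array([-1.31449063,  0.41792236, -0.0103212 ,  1.61410049,  0.00470842,
        1.11071415, -0.05299915]), 'qd': array([-4.35883084e-04, -1.31160595e-03,  3.66351252e-04, -1.03547887e-03,
       -1.31547433e-03, -2.06727791e-03, -2.18455202e-05]), 'tau': array([ 1.30284297e-03, -8.52591491e+01,  6.39662761e-01, -4.26699972e+01,
       -4.90323314e-02,  1.64123514e-02,  4.72122872e-05]), 'eef_pos': array([0.18329212, 0.59716236, 0.20488839]), 'eef_rot': array([-3.99180533e-05,  1.48338767e-01,  9.88936447e-01, -5.58860532e-04]), 'ft_force': array([-0.28990179, -0.52465902, -0.36312779]), 'moment': array([ 0.0012147 , -0.06486718,  0.00336291]), 'grasp_force': 0.0, 'gripper_width': 0.9985903713728292}
```

View pics/top0.png

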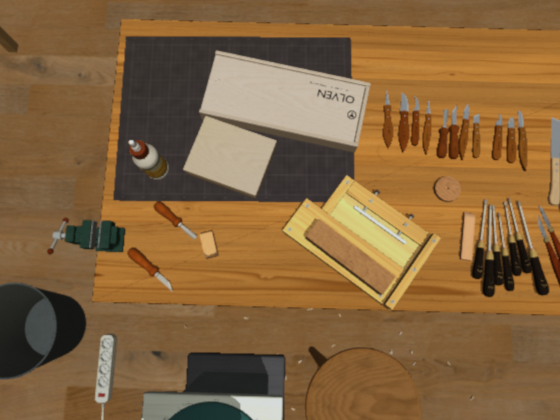

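View pics/side0.png

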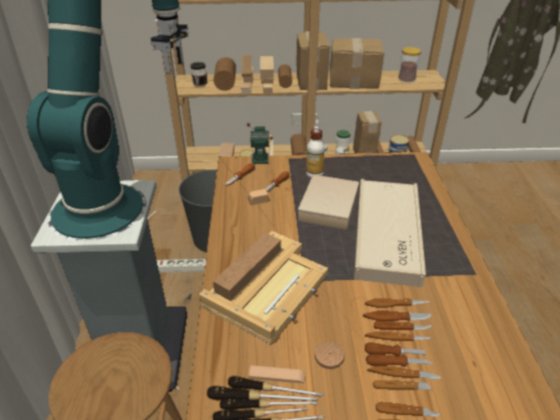

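The top view shows the jig at about (360,240), turned roughly 35°. The blank runs (308,228)-(392,292), with the fence at lower right (412,270) and the bar from (355,208) to (405,242). I'll take crops and colour masks next.

```bash
cat > h.py <<'E'
from rig import robot
import cv2,numpy as np
from scipy.spatial.transform import Rotation as R
def cam(n):
    c=robot.capture(n); c["R"]=R.from_quat(np.roll(c["rotation"],-1)).as_matrix(); return c
def ray(c,uv,z):
    uv=np.atleast_2d(uv).astype(float); d=np.c_[uv,np.ones(len(uv))]@np.linalg.inv(c["mtx"]).T@c["R"].T
    return c["xyz"]+d*((z-c["xyz"][2])/d[:,2])[:,None]
def pix(c,p):
    q=(np.atleast_2d(p)-c["xyz"])@c["R"]@c["mtx"].T; return q[:,:2]/q[:,2:]
def brown(c,box):
    h=cv2.cvtColor(c["img"],cv2.COLOR_RGB2HSV).astype(int); m=np.zeros(h.shape[:2],np.uint8)
    x0,y0,x1,y1=box; v=h[y0:y1,x0:x1]
    m[y0:y1,x0:x1]=((v[...,2]<165)&(v[...,2]>40)&(v[...,0]<20)).astype(np.uint8)*255
    return cv2.morphologyEx(m,cv2.MORPH_OPEN,np.ones((5,5)))
def big(m): return max(cv2.findContours(m,0,1)[0],key=cv2.contourArea)
E
python3 - <<'E'
from h import *
c=cam("top");s=cam("side")
a=c["img"][170:315,270:450];b=s["img"][225:345,190:340]
cv2.imwrite("pics/t1.png",cv2.resize(a,None,fx=4,fy=4,interpolation=2)[...,::-1])
cv2.imwrite("pics/s1.png",cv2.resize(b,None,fx=5,fy=5,interpolation=2)[:600,:800,::-1])
k=big(brown(c,(270,200,450,310)));r=cv2.minAreaRect(k);p=cv2.boxPoints(r);w=ray(c,p,.063);print(r,p.tolist(),w.round(4).tolist(),[np.linalg.norm(w[i]-w[i-1]).round(4) for i in range(4)])
for q in[(300,255),(350,255),(380,225)]:print(c["img"][q[1],q[0]])
E
```

```text
((322.5, 292.5), (33.0, 105.0), 90.0) [[270.0, 276.0], [375.0, 276.0], [375.0, 309.0], [270.0, 309.0]] [[0.4178, -0.1242, 0.063], [0.4245, -0.3624, 0.063], [0.3512, -0.3613, 0.063], [0.3446, -0.1264, 0.063]] [np.float64(0.0732), np.float64(0.2383), np.float64(0.0733), np.float64(0.2351)]
[165 114  54]
[165 120  73]
[209 213 206]
```

View pics/t1.png

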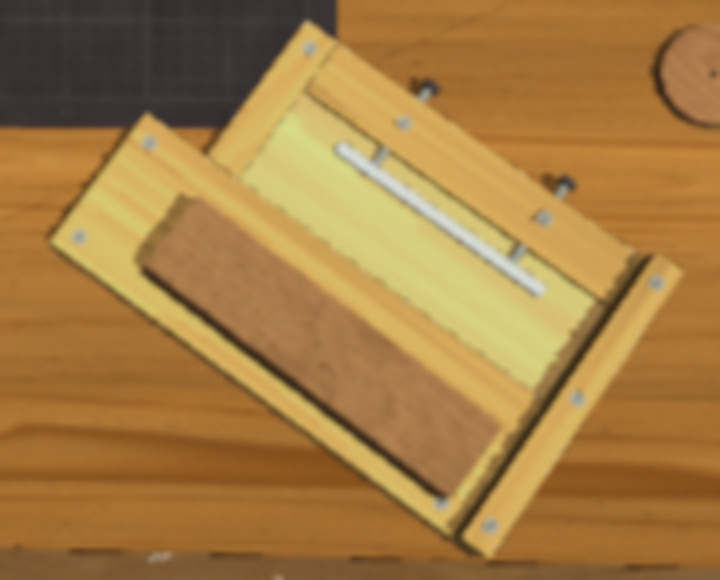

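View pics/s1.png

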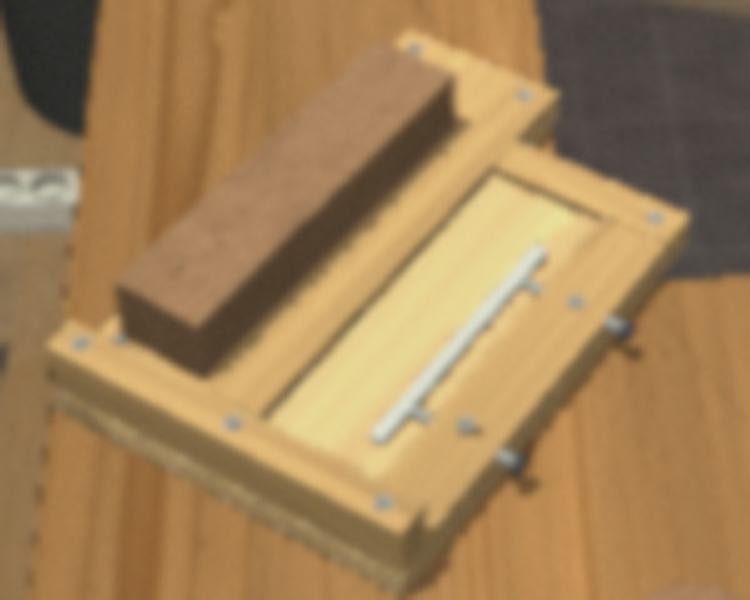

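The crops show the jig and blank corners clearly. In t1 the fence top corners are (490,558), (683,270), (650,255) and (460,537), the deck end is (52,240)/(147,115), and the blank top is (185,200), (500,425), (445,495), (140,265). In s1 the blank top is (118,290), (200,328), (455,78), (385,40).

```bash
cat >> h.py <<'E'
def topw(c,z,box,lo,hi):
    pass
E
python3 - <<'E'
from h import *
from scipy.optimize import least_squares
c=cam("top");s=cam("side")
T=lambda a:np.array(a)/4+[270-.4,170-.4]; S=lambda a:np.array(a)/5+[190-.4,225-.4]
obs=[(c,T((490,558)),(-125,-131,46)),(c,T((683,270)),(80,-131,46)),(c,T((650,255)),(80,-111,46)),(c,T((460,537)),(-125,-111,46)),
(c,T((52,240)),(-125,180,22)),(c,T((147,115)),(-26,180,22)),(c,T((308,22)),(80,135,22)),
(s,S((50,348)),(-125,-131,46)),(s,S((405,562)),(80,-131,46)),(s,S((690,220)),(80,135,22)),(s,S((558,97)),(-26,180,22)),(s,S((265,415)),(-26,-111,22)),(s,S((490,172)),(-26,111,22))]
def J(p,x): 
    q=np.array(x)/1e3;C,D=np.cos(p[2]),np.sin(p[2]);return np.array([p[0]+C*q[0]-D*q[1],p[1]+D*q[0]+C*q[1],q[2]])
f=lambda p:np.concatenate([pix(k,J(p,x))[0]-u for k,u,x in obs])
r=least_squares(f,[.5,-.3,-.6],x_scale=[.1,.1,.1],loss="soft_l1");print(r.x,f(r.x).reshape(-1,2).round(1).tolist())
p=r.x
def inj(w): 
    d=w[:,:2]-p[:2];C,D=np.cos(p[2]),np.sin(p[2]);return (np.c_[d@[C,D],d@[-D,C]]*1e3).round(1).tolist()
print("top",inj(ray(c,T([(185,200),(500,425),(445,495),(140,265)]),.063)))
print("side",inj(ray(s,S([(118,290),(200,328),(455,78),(385,40)]),.063)))
np.save("jig.npy",p)
E
```

```text
[ 0.53041924 -0.36854086 -0.61248981] [[0.0, -0.4], [0.5, -0.1], [1.6, -1.4], [0.2, -0.5], [-0.5, -0.1], [-0.1, -1.1], [-0.3, -0.8], [-1.7, 0.1], [-1.3, -4.6], [-0.3, -0.3], [-0.1, -0.3], [-5.8, 5.5], [-0.0, -0.7]]
top [[-64.9, 127.6], [-63.3, -91.4], [-114.4, -88.3], [-111.3, 126.2]]
side [[-107.1, -93.4], [-59.1, -91.4], [-55.4, 122.6], [-103.8, 128.1]]
```

Jig found at (0.530,-0.369), yaw -0.612. The blank is nearly parallel to it, centred at about jig (-85,18), and its end is about 20 mm short of the fence. I'll raise the arm, then swing round at constant radius.

{"api": "carry_out", "payload": {
  "moves": "0 0 -0.9 0 0 0;0 0 -0.9 0 0 0;0 0 -0.5 0 0 0;-0.95 0 0 0 0 0.0125;-0.95 0 0 0 0 0.0125",
  "hand": 80,
  "squeeze": 10
}}

```text
time: 0.8
eef_pos: [0.2732, 0.5664, 0.3213]
eef_rot: [0.0, 0.226, 0.974, 0.001]
ft_force: [0.8, 0.8, -0.2]
gripper_width: 0.849
grasp_force: 0.0
```

{"api": "carry_out", "payload": {
  "moves": "-0.95 0 0 0 0 0.0125;-0.95 0 0 0 0 0.0125;-0.95 0 0 0 0 0.0125;-0.95 0 0 0 0 0.0125;-0.95 0 0 0 0 0.0125"
}}

```text
time: 1.3
eef_pos: [0.4675, 0.4292, 0.3203]
eef_rot: [0.0, 0.413, 0.911, -0.0]
ft_force: [0.7, 1.2, 1.3]
gripper_width: 0.85
grasp_force: 0.0
```

{"api": "carry_out", "payload": {
  "moves": "-0.95 0 0 0 0 0.0125;-0.95 0 0 0 0 0.0125;-0.95 0 0 0 0 0.0125;-0.95 0 0 0 0 0.0125;-0.95 0 0 0 0 0.0125"
}}

```text
time: 1.8
eef_pos: [0.5935, 0.2296, 0.3204]
eef_rot: [0.0, 0.582, 0.813, -0.0]
ft_force: [0.4, 0.7, -0.8]
gripper_width: 0.854
grasp_force: 0.0
```

{"api": "carry_out", "payload": {
  "moves": "-0.95 0 0 0 0 0.0125;-0.95 0 0 0 0 0.0125;-0.95 0 0 0 0 0.0125;-0.95 0 0 0 0 0.0125;0 0 0 0 0 0"
}}

```text
time: 2.3
eef_pos: [0.6329, 0.0387, 0.3209]
eef_rot: [0.001, 0.705, 0.709, -0.001]
ft_force: [0.3, -0.4, -0.1]
gripper_width: 0.852
grasp_force: 0.0
```

```bash
cat >> h.py <<'E'
def st():
    s=robot.read_state(); p=np.load("jig.npy"); J=R.from_euler("z",p[2]).as_matrix()
    M=J.T@R.from_quat(np.roll(s["eef_rot"],-1)).as_matrix()
    e=(s["eef_pos"]-[p[0],p[1],0])@J*1e3
    print("t",round(s["time"],2),"jig mm",e.round(1),"yaw",np.degrees(np.arctan2(M[1,1],M[0,1])).round(2),"toolz",M[:,2].round(3),"F",(s["ft_force"]@J).round(1),"w",round(s["gripper_width"]*94,1),"g",round(s["grasp_force"],1))
    return e,M
def to(goal):
    e,M=st(); print("tool shift units",((np.array(goal)-e)@M/50).round(3))
E
python3 - <<'E'
from h import *
to((-85,18,130))
print(robot.read_state()["q"].round(2))
E
```

```text
t 2.3 jig mm [-150.3  392.1  320.9] yaw 35.37 toolz [ 0.002 -0.002 -1.   ] F [ 0.5 -0.1 -0.1] w 80.1 g 0.0
tool shift units [-6.848 -3.269  3.833]
[-0.48  0.39  0.51  1.45 -0.19  1.35  0.04]
```

{"api": "carry_out", "payload": {
  "moves": "0 0 0 0 0 0.01965;0 0 0 0 0 0.01965;0 0 0 0 0 0.01965;0 0 0 0 0 0.01965;0 0 0 0 0 0.01965"
}}

```text
time: 2.8
eef_pos: [0.6326, 0.0466, 0.3204]
eef_rot: [-0.0, 0.886, 0.464, -0.0]
ft_force: [-0.5, -0.3, 0.2]
gripper_width: 0.849
grasp_force: 0.0
```

{"api": "carry_out", "payload": {
  "moves": "-0.935 0.163 0 0 0 0;-0.935 0.163 0 0 0 0;-0.935 0.163 0 0 0 0;-0.935 0.163 0 0 0 0;0 0 0 0 0 0"
}}

```text
time: 3.3
eef_pos: [0.5513, -0.1324, 0.3214]
eef_rot: [0.001, 0.887, 0.463, 0.0]
ft_force: [0.8, -0.1, 0.0]
gripper_width: 0.848
grasp_force: 0.0
```

{"api": "carry_out", "payload": {
  "moves": "-0.935 0.163 0 0 0 0;-0.935 0.163 0 0 0 0;-0.935 0.163 0 0 0 0;-0.935 0.163 0 0 0 0;0 0 0 0 0 0"
}}

```text
time: 3.8
eef_pos: [0.4716, -0.3045, 0.3211]
eef_rot: [0.001, 0.887, 0.463, -0.0]
ft_force: [0.9, 0.6, 0.9]
gripper_width: 0.853
grasp_force: 0.0
```

{"api": "carry_out", "payload": {
  "moves": "0 0 0.9 0 0 0;0 0 0.9 0 0 0;0 0 0.9 0 0 0;0 0 0.8 0 0 0;0 0 0 0 0 0"
}}

```text
time: 4.3
eef_pos: [0.4733, -0.2971, 0.1415]
eef_rot: [-0.003, 0.885, 0.466, -0.002]
ft_force: [1.1, 1.3, 1.1]
gripper_width: 0.854
grasp_force: 0.0
```

```bash
python3 - <<'E'
from h import *
to((-85,18,90))
c=cam("side");b=c["img"][200:350,170:370];cv2.imwrite("pics/s2.png",cv2.resize(b,None,fx=4,fy=4,interpolation=2)[...,::-1])
E
```

```text
t 4.3 jig mm [-87.8  25.6 141.5] yaw 0.7 toolz [-0.007 -0.002 -1.   ] F [0.1 1.7 1.1] w 80.2 g 0.0
tool shift units [-0.151  0.062  1.03 ]
```

View pics/s2.png

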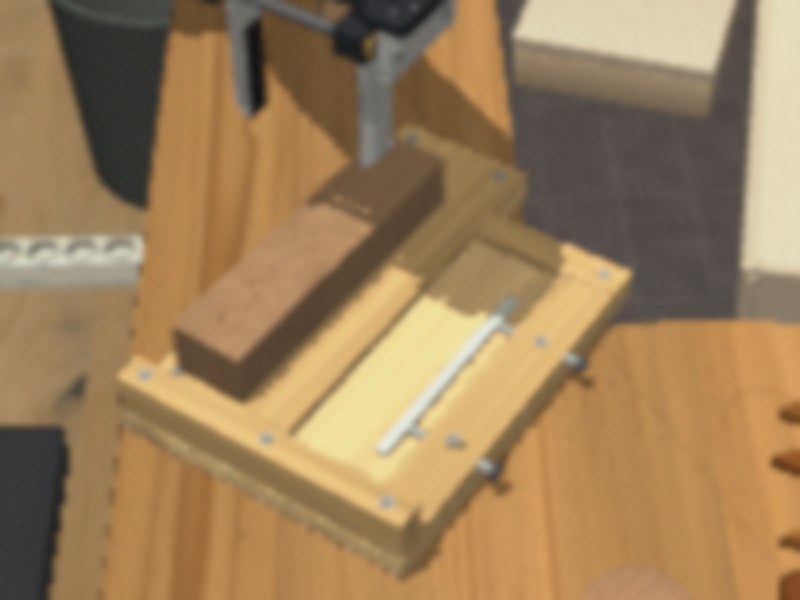

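The side view shows the fingers above the blank, straddling it and clear, with the tips around s2 (250,110) and (370,160). I'll descend to z 40 mm and close gently.

{"api": "carry_out", "payload": {
  "moves": "-0.15 0.05 0.5 0 0 0.002;0 0 0.5 0 0 0;0 0 0.5 0 0 0;0 0 0.35 0 0 0;0 0 0.15 0 0 0"
}}

```text
time: 4.85
eef_pos: [0.474, -0.3068, 0.0465]
eef_rot: [0.0, 0.887, 0.461, 0.0]
ft_force: [0.4, 0.2, 0.7]
gripper_width: 0.846
grasp_force: 0.0
```

{"api": "carry_out", "payload": {
  "moves": "0 0 0 0 0 0;0 0 0 0 0 0;0 0 0 0 0 0;0 0 0 0 0 0;0 0 0 0 0 0",
  "hand": 60,
  "squeeze": 5
}}

```text
time: 5.35
eef_pos: [0.4731, -0.3067, 0.046]
eef_rot: [0.0, 0.888, 0.461, 0.0]
ft_force: [-0.3, -0.0, -0.5]
gripper_width: 0.636
grasp_force: 0.0
```

```bash
python3 -c "
from h import *
to((-85,18,38))"
```

```text
t 5.35 jig mm [-82.4  17.6  46. ] yaw -0.05 toolz [ 0.001  0.    -1.   ] F [-0.2 -0.2 -0.5] w 59.8 g 0.0
tool shift units [ 0.007 -0.052  0.16 ]
```

{"api": "carry_out", "payload": {
  "moves": "0 0 0.08 0 0 0;0 0 0.08 0 0 0;0 0 0 0 0 0;0 0 0 0 0 0;0 0 0 0 0 0",
  "hand": 45
}}

```text
time: 5.85
eef_pos: [0.4728, -0.3066, 0.0372]
eef_rot: [-0.0, 0.888, 0.461, -0.0]
ft_force: [0.2, -0.1, -2.8]
gripper_width: 0.562
grasp_force: 5.0
```

```bash
python3 -c "
from h import *
st()"
```

```text
t 5.85 jig mm [-82.8  17.5  37.2] yaw -0.06 toolz [-0. -0. -1.] F [ 0.2  0.  -2.8] w 52.8 g 5.0
```

Gripped at 52.8 mm with centre x=-82.8. Now I'll slide toward the fence.

{"api": "carry_out", "payload": {
  "moves": "-0.06 0 0 0 0 0;-0.06 0 0 0 0 0;-0.06 0 0 0 0 0;-0.06 0 0 0 0 0;-0.04 0 0 0 0 0"
}}

```text
time: 6.35
eef_pos: [0.4645, -0.3185, 0.0375]
eef_rot: [0.0, 0.888, 0.46, -0.0]
ft_force: [-0.8, -0.1, -3.4]
gripper_width: 0.56
grasp_force: 5.0
```

{"api": "carry_out", "payload": {
  "moves": "-0.03 0 0 0 0 0;-0.03 0 0 0 0 0;0 0 0 0 0 0"
}}

```text
time: 6.65
eef_pos: [0.463, -0.3207, 0.0375]
eef_rot: [0.0, 0.888, 0.46, -0.0]
ft_force: [0.1, 0.1, -3.0]
gripper_width: 0.559
grasp_force: 5.0
```

```bash
python3 - <<'E'
from h import *
st()
for n in("side","top"):
    c=cam(n);cv2.imwrite(f"pics/{n}3.png",c["img"][...,::-1])
b=cv2.imread("pics/side3.png")[225:345,190:340];cv2.imwrite("pics/s3.png",cv2.resize(b,None,fx=5,fy=5,interpolation=2))
E
```

```text
t 6.65 jig mm [-82.7   0.4  37.5] yaw -0.07 toolz [ 0. -0. -1.] F [-0.   0.2 -3. ] w 52.5 g 5.0
```

View pics/s3.png

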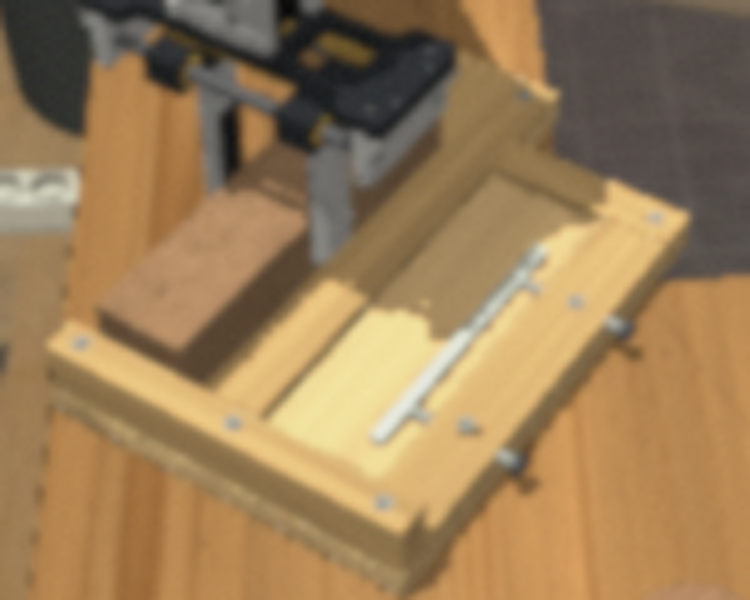

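The blank's end is now a few mm from the fence, at s3 (100-185, 310-350). Fz of -3 N suggests the grip is carrying the blank's weight, so I'll ease down a little before going on.

{"api": "carry_out", "payload": {
  "moves": "0 0 0.02 0 0 0;-0.03 0 0 0 0 0;-0.03 0 0 0 0 0;0 0 0 0 0 0"
}}

```text
time: 7.15
eef_pos: [0.4619, -0.3223, 0.0366]
eef_rot: [-0.0, 0.887, 0.461, 0.001]
ft_force: [1.8, 5.0, 0.7]
gripper_width: 0.553
grasp_force: 5.0
```

```bash
python3 -c "
from h import *
st()"
```

```text
t 7.15 jig mm [-82.6  -1.5  36.6] yaw -0.02 toolz [ 0.     0.001 -1.   ] F [-1.4  5.1  0.7] w 52.0 g 5.0
```

{"api": "carry_out", "payload": {
  "moves": "-0.03 0 0 0 0 0;-0.02 0 0 0 0 0;0 0 0 0 0 0"
}}

```text
time: 7.45
eef_pos: [0.4606, -0.3241, 0.0365]
eef_rot: [-0.0, 0.887, 0.461, 0.001]
ft_force: [3.8, 5.9, 1.0]
gripper_width: 0.559
grasp_force: 5.0
```

```bash
python3 - <<'E'
from h import *
st()
c=cam("side");b=c["img"][260:340,190:290];cv2.imwrite("pics/s4.png",cv2.resize(b,None,fx=7,fy=7,interpolation=2)[...,::-1])
E
```

```text
t 7.45 jig mm [-82.7  -3.8  36.5] yaw -0.01 toolz [-0.     0.001 -1.   ] F [-0.3  7.   1. ] w 52.6 g 5.0
```

View pics/s4.png

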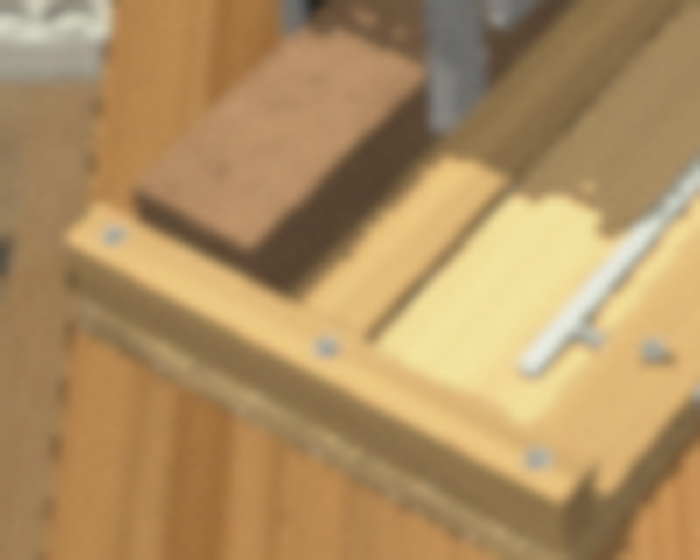

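The blank's end is against the fence (7 N reaction). I'll back off about 2 mm from the fence and slide across toward the pocket, still resting on the deck.

{"api": "carry_out", "payload": {
  "moves": "0.03 0 0 0 0 0;0.03 0 0 0 0 0;0 0.08 0 0 0 0;0 0.1 0 0 0 0;0 0.1 0 0 0 0",
  "squeeze": 10
}}

```text
time: 8.0
eef_pos: [0.4733, -0.3309, 0.0365]
eef_rot: [-0.0, 0.888, 0.461, -0.0]
ft_force: [-3.6, 2.2, 2.3]
gripper_width: 0.557
grasp_force: 10.0
```

{"api": "carry_out", "payload": {
  "moves": "0 0.15 0 0 0 0;0 0.15 0 0 0 0;0 0.15 0 0 0 0;0 0.15 0 0 0 0;0 0 0 0 0 0"
}}

```text
time: 8.5
eef_pos: [0.4987, -0.3488, 0.0365]
eef_rot: [0.001, 0.888, 0.461, 0.0]
ft_force: [1.7, 0.0, -0.9]
gripper_width: 0.558
grasp_force: 10.0
```

```bash
python3 -c "
from h import *
to((-20,-2,36.5))"
```

```text
t 8.5 jig mm [-37.3  -2.1  36.5] yaw -0.05 toolz [ 0.001 -0.    -1.   ] F [ 1.4  1.  -0.9] w 52.4 g 10.0
tool shift units [0.002 0.346 0.001]
```

{"api": "carry_out", "payload": {
  "moves": "0 0.12 0 0 0 0;0 0.12 0 0 0 0;0 0.1 0 0 0 0;0 0 0 0 0 0"
}}

```text
time: 8.9
eef_pos: [0.5122, -0.3582, 0.0365]
eef_rot: [0.0, 0.888, 0.461, 0.0]
ft_force: [1.0, -0.5, -1.7]
gripper_width: 0.559
grasp_force: 10.0
```

{"api": "carry_out", "payload": {
  "moves": "0 0.01 0.005 0.0052 0 0;0 0.01 0.005 0.0052 0 0;0 0.01 0.005 0.0052 0 0;0 0.01 0.004 0.0052 0 0;0 0.005 0.004 0.005 0 0"
}}

```text
time: 9.4
eef_pos: [0.5132, -0.3588, 0.0355]
eef_rot: [-0.073, 0.885, 0.459, -0.038]
ft_force: [-1.5, 1.9, 2.5]
gripper_width: 0.561
grasp_force: 10.0
```

```bash
python3 -c "
from h import *
to((-17.7,-2,35.3))"
```

```text
t 9.4 jig mm [-19.7  -2.   35.5] yaw -0.06 toolz [-0.163  0.    -0.987] F [-2.3  0.7  2.5] w 52.8 g 10.0
tool shift units [-0.001  0.039 -0.003]
```

{"api": "carry_out", "payload": {
  "moves": "0 0.1 0 0 0 0;0 0.1 0 0 0 0;0 0.06 0 0 0 0;0 0.06 0 0 0 0;0 0 0 0 0 0"
}}

```text
time: 9.9
eef_pos: [0.5262, -0.3683, 0.0329]
eef_rot: [-0.072, 0.885, 0.459, -0.037]
ft_force: [-1.0, 1.1, 4.3]
gripper_width: 0.558
grasp_force: 10.0
```

```bash
python3 -c "
from h import *
to((-0.4,-2,32.5))"
```

```text
t 9.9 jig mm [-3.6 -2.2 32.9] yaw -0.06 toolz [-0.161  0.    -0.987] F [-1.4  0.4  4.3] w 52.4 g 10.0
tool shift units [ 0.004  0.064 -0.003]
```

{"api": "carry_out", "payload": {
  "moves": "0 0.03 0 0 0 0;0 0.03 0 0 0 0;0 0.03 -0.005 0 0 0;0 0.03 -0.005 0 0 0;0 0 0 0 0 0"
}}

```text
time: 10.4
eef_pos: [0.5298, -0.3714, 0.0324]
eef_rot: [-0.073, 0.885, 0.459, -0.038]
ft_force: [-10.6, 4.8, 11.0]
gripper_width: 0.557
grasp_force: 10.0
```

```bash
python3 -c "
from h import *
to((4.6,-2,32.5))"
```

```text
t 10.4 jig mm [ 1.1 -2.7 32.4] yaw -0.09 toolz [-0.164 -0.    -0.986] F [-11.4  -2.2  11. ] w 52.3 g 10.0
tool shift units [ 0.014  0.068 -0.013]
```

{"api": "carry_out", "payload": {
  "moves": "0 0 -0.015 0 0 0;0 0.03 -0.005 0 0 0;0 0.03 -0.005 0 0 0;0 0.02 -0.003 0 0 0;0 0 0 0 0 0"
}}

```text
time: 10.9
eef_pos: [0.5331, -0.3737, 0.0326]
eef_rot: [-0.073, 0.885, 0.459, -0.038]
ft_force: [-9.6, 2.6, 3.5]
gripper_width: 0.558
grasp_force: 10.0
```

```bash
python3 -c "
from h import *
to((4.6,-2,32.5))"
```

```text
t 10.9 jig mm [ 5.2 -2.7 32.6] yaw -0.09 toolz [-0.164 -0.    -0.986] F [-9.4 -3.4  3.5] w 52.4 g 10.0
tool shift units [ 0.013 -0.012  0.004]
```

{"api": "carry_out", "payload": {
  "moves": "0 -0.007 0.016 -0.0052 0 0;0 -0.008 0.016 -0.0052 0 0;0 -0.008 0.016 -0.0052 0 0;0 0 0 0 0 0"
}}

```text
time: 11.3
eef_pos: [0.5317, -0.3726, 0.0302]
eef_rot: [-0.029, 0.887, 0.46, -0.015]
ft_force: [-7.0, 0.8, -3.6]
gripper_width: 0.558
grasp_force: 10.0
```

```bash
python3 -c "
from h import *
to((2.5,-2,28.5))"
```

```text
t 11.3 jig mm [ 3.4 -2.7 30.2] yaw -0.1 toolz [-0.065 -0.    -0.998] F [-6.2 -3.4 -3.6] w 52.4 g 10.0
tool shift units [ 0.013 -0.015  0.035]
```

{"api": "carry_out", "payload": {
  "moves": "0 -0.006 0.018 -0.0052 0 0;0 -0.007 0.018 -0.0052 0 0;0 0 0.01 0 0 0;0 0 0 0 0 0"
}}

```text
time: 11.7
eef_pos: [0.5312, -0.3724, 0.0283]
eef_rot: [-0.0, 0.888, 0.46, -0.0]
ft_force: [-11.3, 4.3, 9.0]
gripper_width: 0.561
grasp_force: 10.0
```

```bash
python3 -c "
from h import *
to((2.5,-2,28.5))"
```

```text
t 11.7 jig mm [ 2.8 -2.7 28.3] yaw -0.09 toolz [-0.001 -0.    -1.   ] F [-11.7  -3.    9. ] w 52.7 g 10.0
tool shift units [ 0.014 -0.007 -0.003]
```

{"api": "carry_out", "payload": {
  "moves": "0 -0.02 0 0 0 0;0 -0.02 0 0 0 0;0 -0.015 0 0 0 0;0 0 0 0 0 0"
}}

```text
time: 12.1
eef_pos: [0.5299, -0.3714, 0.0283]
eef_rot: [0.001, 0.888, 0.46, -0.0]
ft_force: [-5.3, -0.4, 1.7]
gripper_width: 0.562
grasp_force: 10.0
```

```bash
python3 -c "
from h import *
st()"
```

```text
t 12.1 jig mm [ 1.2 -2.6 28.3] yaw -0.08 toolz [ 0.001 -0.001 -1.   ] F [-4.1 -3.4  1.7] w 52.8 g 10.0
```

{"api": "carry_out", "payload": {
  "moves": "0 -0.015 0 0 0 0;0 -0.015 0 0 0 0;0 -0.01 0 0 0 0;0 0 0 0 0 0"
}}

```text
time: 12.5
eef_pos: [0.529, -0.3707, 0.0284]
eef_rot: [0.001, 0.888, 0.46, 0.0]
ft_force: [-1.2, -6.3, -4.4]
gripper_width: 0.559
grasp_force: 10.0
```

```bash
python3 -c "
from h import *
st()"
```

```text
t 12.5 jig mm [ 0.  -2.6 28.4] yaw -0.07 toolz [ 0.003 -0.001 -1.   ] F [ 2.6 -5.8 -4.4] w 52.6 g 10.0
```

{"api": "carry_out", "payload": {
  "moves": "-0.02 0 0.01 0 0 0;0 0.005 0.01 0 0 0;0 0 0 0 0 0"
}}

```text
time: 12.8
eef_pos: [0.5291, -0.3707, 0.0282]
eef_rot: [0.001, 0.888, 0.461, 0.001]
ft_force: [-3.6, 2.3, 11.0]
gripper_width: 0.561
grasp_force: 10.0
```

{"api": "carry_out", "payload": {
  "moves": "0 0 0 0 0 0;0 0 0 0 0 0;0 0 0 0 0 0",
  "hand": 62
}}

```text
time: 13.1
eef_pos: [0.5288, -0.3707, 0.0274]
eef_rot: [0.001, 0.888, 0.461, 0.0]
ft_force: [1.3, 0.7, 0.1]
gripper_width: 0.656
grasp_force: 0.0
```

```bash
python3 -c "
from h import *
st()"
```

```text
t 13.1 jig mm [-0.1 -2.8 27.4] yaw -0.05 toolz [ 0.002  0.    -1.   ] F [0.7 1.3 0.1] w 61.7 g 0.0
```

Released. I'll raise the arm, move it clear of the view, and inspect.

{"api": "carry_out", "payload": {
  "moves": "0 0 -0.3 0 0 0;0 0 -0.6 0 0 0;0 0 -0.9 0 0 0;0 0 -0.9 0 0 0;0 0 -0.9 0 0 0"
}}

```text
time: 13.6
eef_pos: [0.5279, -0.3708, 0.2104]
eef_rot: [0.001, 0.888, 0.46, 0.0]
ft_force: [-0.1, 0.3, 0.3]
gripper_width: 0.66
grasp_force: 0.0
```

{"api": "carry_out", "payload": {
  "moves": "0.9 0 0 0 0 0;0.9 0 0 0 0 0;0.9 0 0 0 0 0;0.9 0 0 0 0 0;0.9 0 0 0 0 0"
}}

```text
time: 14.1
eef_pos: [0.6587, -0.1852, 0.2088]
eef_rot: [0.001, 0.888, 0.46, 0.001]
ft_force: [0.4, -1.4, -0.0]
gripper_width: 0.661
grasp_force: 0.0
```

```bash
python3 - <<'E'
from h import *
st()
c=cam("side");t=cam("top");a=cv2.resize(c["img"][225:345,190:340],None,fx=5,fy=5,interpolation=2)
b=cv2.resize(t["img"][170:315,270:450],None,fx=4,fy=4,interpolation=2)
cv2.imwrite("pics/s5.png",a[...,::-1]);cv2.imwrite("pics/t5.png",b[...,::-1])
E
```

```text
t 14.1 jig mm [ -0.5 223.8 208.8] yaw -0.07 toolz [ 0.002  0.    -1.   ] F [ 1.1 -0.9 -0. ] w 62.1 g 0.0
```

View pics/s5.png

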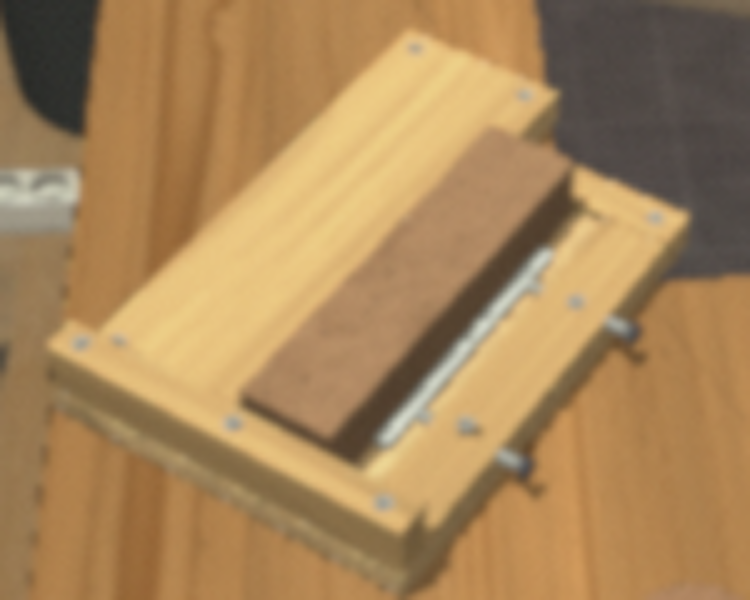

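View pics/t5.png

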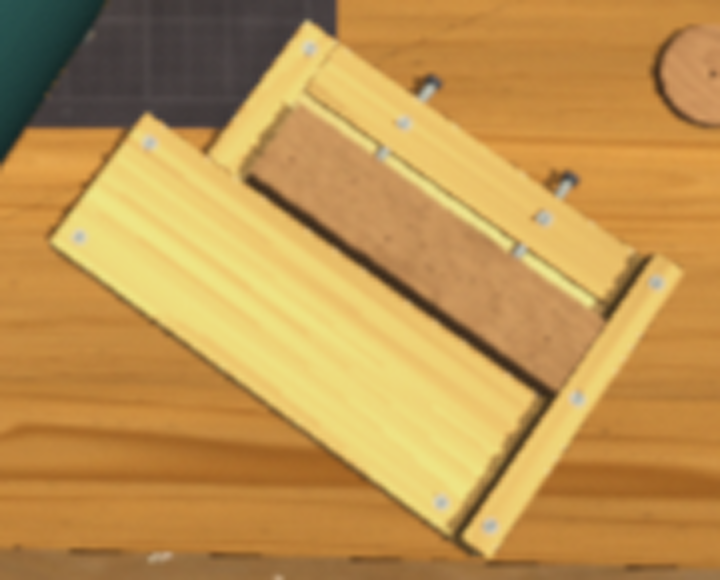

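Both views show the blank in the pocket against the bar; its top corners in s5 are (245,400), (335,438), (572,170), (495,125). I'll compare these with the seated pose.

```bash
python3 - <<'E'
from h import *
c=cam("side");t=cam("top");p=np.load("jig.npy");C,D=np.cos(p[2]),np.sin(p[2])
P=np.array([(-26,-109),(26,-109),(26,109),(-26,109)])/1e3
for z in(.055,.063):
    W=np.c_[p[0]+C*P[:,0]-D*P[:,1],p[1]+D*P[:,0]+C*P[:,1],np.full(4,z)]
    print(z,"s5",((pix(c,W)-[189.6,224.6])*5).round().tolist(),"t5",((pix(t,W)-[269.6,169.6])*4).round().tolist())
E
```

```text
0.055 s5 [[235.0, 393.0], [327.0, 440.0], [574.0, 162.0], [488.0, 124.0]] t5 [[558.0, 392.0], [608.0, 319.0], [299.0, 100.0], [248.0, 169.0]]
0.063 s5 [[234.0, 381.0], [326.0, 429.0], [575.0, 150.0], [488.0, 113.0]] t5 [[562.0, 391.0], [612.0, 318.0], [301.0, 97.0], [250.0, 166.0]]
```

The four corners fit the flat seated height (z 55), not the raised one, and the bar is in contact. I'm handing in.

```bash
python3 -c "
from rig import robot
print(robot.job_done())"
```

```text
the job is handed in; nothing more can be done
None
```

The blank is lined up on the fence and seated flat in the pocket, held by the presser; I handed the job in at about 14 s, and while gripped it may have hung just off the deck (by my estimate under 1 mm) for part of the slide.

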